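# Sort a stack of spectacle cases at a mobile eye clinic

## Robot

A 6-joint arm with a two-finger parallel gripper is mounted at the origin on the work surface. World frame = base frame: x ahead of the robot, y to its left, z up, the work surface at z = 0. Lengths are in m, angles in rad, forces in N, time in s.
With the tool pointing down it reaches from about 0.2 to 0.875 m from the base axis. Payload 3.4 kg.
Tool frame: the origin (TCP) lies midway between the tips of the shut fingers; the grasp point (between the pads) lies 19 mm behind it (robot.tcp_to_grasp is the distance from the TCP to the grasp point, in m); z points along the fingers, y is the line along which they close (so a half turn about z gives the same grasp; the last joint's range is limited). The gripper opens to 94 mm and grips with 3 to 60 N. Pads are 16 mm wide; open, the fingers measure 119 mm over their backs; the gripper's body (75 mm by 177 mm) begins 78 mm behind the grasp point.
Start: joints at [-1.248, 0.276, 1.505, -0, 1.361, -0.121], TCP at [0.247, -0.519, 0.205] pointing down, gripper open.
Joint ranges: [-2.89, 2.89], [-0.75, 2.08], [0.22, 2.7], [-1.18, 4.32], [0.11, 2.71], [-2.7, 2.7]. Speed limits (rad/s): [2.57, 2.57, 3.14, 3.14, 3.14, 3.14].

## Interface

Orientations are given as a unit quaternion [w, x, y, z].
In Python, from plant import robot gives the robot as it stands.
- The arm moves only by the tool drive_tool, never from a script. Its argument "motion" is a list of rows, each an object with "rot": the turn, a rotation vector about the world's x, y, z in degrees, a list of three; "translation": the shift along the world's x, y, z in cm, a list of three; "hand": the finger opening in cm, from 0 to 9.4. In form: [{"rot": [ax, ay, az], "translation": [x, y, z], "hand": hand}, ...]. A call has 1 to 5 rows; each row is the pose to reach, as a shift and turn from the pose commanded when the call began; what a row does not reach only later rows make up. A row lasts 1/8 s, in which the tool goes at most 62.5 mm and 10.7 degrees, less where a joint would pass 70% of its speed; a pose out of reach is approached as far as the arm can. A call with a gripper value outside its range is refused whole. The fingers move at their own pace and stop on an object; the grip force is fixed at half the most. Time passes only in rows, so rows that repeat a pose let the fingers close. It gives the time, the measured TCP pose, the force, the opening and the grip force at its end, in the units of the state.
- robot.read_state(): the state, without advancing time (a new reading comes with each control period).
- robot.get_image(name): name is "side" or "top"; returns the picture (384x512x3 uint8, red, green, blue); there is no depth.
- robot.calibration(name): a dict with "intrinsics" (3x3 intrinsics, pixels), "R" (3x3) and "t" (3): a world point X has camera coordinates R X + t. Camera axes: x right, y down, z forward; pixel columns grow to the right and rows downward; lengths in m; the calibration is good to about 2 mm. A picture is of the moment at which its call begins. calibration takes no time and is no camera call.
- robot.hand_in(): hands the job in; it is judged then, once.
The state is a dict: "time_s": time; "qpos": joint angles; "joint_velocities": joint speeds; "joint_efforts": joint torques, N m; "eef_pos": TCP position; "eef_rot": TCP orientation; "force": force on the tool from outside, world axes, zero at the start; "wrist_torque": the same for the moment, N m; "opening": opening from 0.0 (shut) to 1.0 (fully open); "grip_force": force on a finger pad.
Only numpy, scipy, OpenCV 4.12 (cv2) and the standard library are available. Lean on these libraries where they do the work, as an engineer would, in place of code of your own. Each camera call takes 0.05 s, during which the arm holds its last target. There are 200 camera calls.

## Task

Take the crossed stack of spectacle cases apart from the top: lay the small red case in the middle of the red tray and the small blue case in the middle of the blue tray, each lengthwise along its tray, and put the brown and the black case side by side in the open white cardboard box, one in the middle of each half (either half) and parallel to the dark line on its floor, so that the box is loaded evenly. Set each case down gently, lid up, without tipping any over and let go of it; do not shove the light box out of its place, and leave the spray bottle, the dish and the screwdriver alone.

Things in the scene. Friction and masses are not known exactly. Their poses are not given: they have to be found in the camera images.
- case_red: Red child's hard spectacle case, a closed rounded block 118 x 48 x 34 mm (x long, y wide, z high), about 80 g. Origin: centre of its underside; x along its length, z up through the lid. At the start on top of the stack, lying across the blue case.
- case_blue: Blue child's hard spectacle case, a closed rounded block 118 x 48 x 34 mm (x long, y wide, z high), about 80 g. Origin: centre of its underside; x along its length, z up through the lid. At the start third from below, lying askew (about 45 degrees) on the brown case.
- case_brown: Brown adult's hard spectacle case, a closed rounded block 155 x 58 x 40 mm (x long, y wide, z high), about 120 g. Origin: centre of its underside; x along its length, z up through the lid. At the start second from below, lying across the black case.
- case_black: Black adult's hard spectacle case, a closed rounded block 155 x 58 x 40 mm (x long, y wide, z high), about 120 g. Origin: centre of its underside; x along its length, z up through the lid. At the start at the bottom of the stack, flat on the table.
- tray_red: Red plastic tray with a darker lining of the same colour, fixed to the table, 156 x 104 mm outside, rim 14 mm high and 3 mm thick, inner floor 3 mm above the origin. Origin: centre of its underside; x along its length.
- tray_blue: Blue plastic tray with a darker lining of the same colour, fixed to the table, 156 x 104 mm outside, rim 14 mm high and 3 mm thick, inner floor 3 mm above the origin. Origin: centre of its underside; x along its length.
- box: Open white cardboard box, loose and light (90 g), 192 x 218 mm outside (x, y), walls 36 mm high and 3 mm thick, inner floor 3 mm above the origin. Origin: centre of its underside. A dark line on the floor runs along x through the middle (y = 0) and parts the two halves, whose middles are at y = +53 and y = -53 mm, x = 0.
- spray: Bystander: green glass spray bottle with a black top, 36 mm across, 100 mm high, standing. Origin: centre of its underside.
- dish: Bystander: white ceramic dish, 76 mm across, 22 mm high. Origin: centre of its underside.
- screwdriver: Bystander: small screwdriver lying on the table, 150 mm long along its x, less than 30 mm high. Origin: under its middle.
Mind the look-alikes: they are no part of the job. Leave any turquoise look-alike of the case_brown alone. There is more than one size of the case_red; the one meant has the size given above.

How it is judged:
By the outcome, as a careful person would: the job done as asked, in the order asked, and still so for the second after the job is handed in, with the robot touching nothing.
It also fails if it takes over 118 s, if anything falls off the work surface, if the arm or the gripper's body presses on something with over 40 N, if the wrist force passes 120 N, or if a joint passes its speed limit or range.

## Working session

There is one attempt and no reset: what is moved stays moved. The work goes in short steps, Python scripts to look and compute and a tool call to move; the robot and the scene stay as the last step left them, time stands still between calls to the robot, and variables do not carry over. Pictures are saved under pics/ and viewed, at most 14 in all, crops included, and the job is handed in when it is done.

Besides the shell and the picture viewer there is one more tool, called after ">>>" by a JSON object that holds its "method" and its "body". drive_tool: Moves the arm, as the interface text tells. Its arguments: {"type":"object","properties":{"motion":{"type":"array"}},"required":["motion"]}

```bash
ls; mkdir -p pics
python3 - <<'E'
from plant import robot
import cv2
for n in("top","side"):
    cv2.imwrite(f"pics/{n}0.png",robot.get_image(n)[:,:,::-1]); c=robot.calibration(n); print(n,c)
print(robot.read_state())
E
```

```text
pics
top {'intrinsics': array([[482.14935561,   0.        , 255.45054567],
       [  0.        , 482.14935561, 189.89358066],
       [  0.        ,   0.        ,   1.        ]]), 'R': array([[ 4.84608742e-04, -9.99999881e-01, -6.39746824e-05],
       [-9.94464345e-01, -4.75204128e-04, -1.05073501e-01],
       [ 1.05073458e-01,  1.14540078e-04, -9.94464456e-01]]), 't': array([-0.04558065,  0.57428763,  1.31570274])}
side {'intrinsics': array([[405.4140742 ,   0.        , 255.96806213],
       [  0.        , 405.4140742 , 188.34526037],
       [  0.        ,   0.        ,   1.        ]]), 'R': array([[-0.96994131, -0.24253184,  0.01980283],
       [-0.1913016 ,  0.70969771, -0.67803603],
       [ 0.1503913 , -0.66144347, -0.73476186]]), 't': array([0.56603617, 0.19920871, 1.2370915 ])}
{'time_s': 0.1, 'qpos': array([-1.24798146e+00,  2.76565945e-01,  1.50593581e+00,  1.77957403e-05,
        1.36069450e+00, -1.20951700e-01]), 'joint_velocities': array([-5.38156356e-05, -3.89653978e-03, -7.01747328e-04, -1.28006909e-04,
        1.76727051e-03,  1.53914846e-03]), 'joint_efforts': array([ 1.06023479e-03, -4.05455303e+01, -2.37780100e+01,  7.04027759e-02,
        2.98888469e-02, -4.07346340e-05]), 'eef_pos': array([ 0.24674932, -0.51884502,  0.20469992]), 'eef_rot': array([-7.98594646e-04,  9.75484827e-01,  2.20065239e-01, -7.21330305e-05]), 'force': array([ 0.8480973 ,  0.36392828, -0.56966513]), 'wrist_torque': array([ 0.02120733, -0.01709099,  0.02638162]), 'grip_force': 0.0, 'opening': 0.9994794512094124}
```

View pics/top0.png

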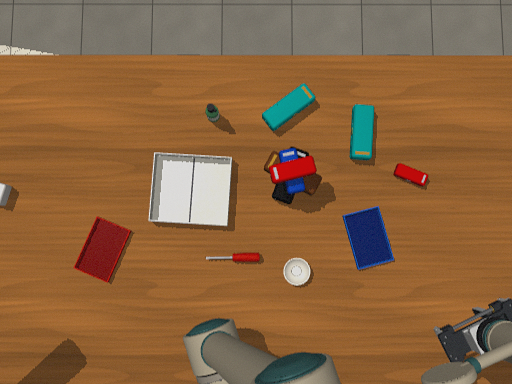

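View pics/side0.png

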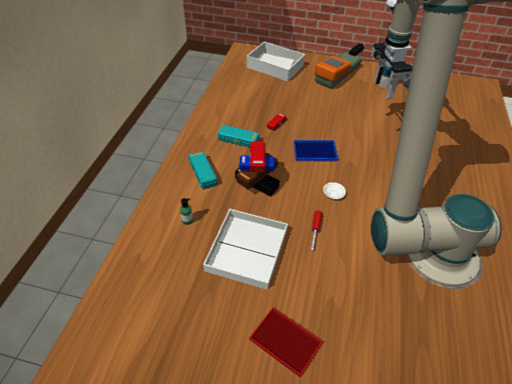

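The top view shows the stack at about (292,172) with red on top, the box at (192,190), the red tray at (103,249), the blue tray at (368,238), the dish at (297,271), the screwdriver at (233,257) and the spray bottle at (212,112). The look-alikes are the turquoise cases and the small red case at (411,174).

```bash
cat > h.py <<'E'
import numpy as np, cv2
from plant import robot
CAL={n:robot.calibration(n) for n in("top","side")}
def ray(px,z,n="top"):
    """pixel(s) -> world points on the plane of height z"""
    c=CAL[n]; p=np.atleast_2d(np.asarray(px,float))
    d=np.c_[p,np.ones(len(p))]@np.linalg.inv(c["intrinsics"]).T@c["R"]
    o=-c["R"].T@c["t"]
    return (o+d*((z-o[2])/d[:,2])[:,None])[:,:2]
def proj(X,n="top"):
    c=CAL[n]; q=c["intrinsics"]@(c["R"]@np.asarray(X,float)+c["t"]); return q[:2]/q[2]
def mask(img,col):
    h=cv2.cvtColor(img,cv2.COLOR_RGB2HSV); H,S,V=[h[:,:,i].astype(int) for i in range(3)]
    m={"red":((H<6)|(H>172))&(S>170)&(V>60),"blue":(H>105)&(H<130)&(S>130)&(V>40),
       "white":(S<45)&(V>150),"black":(V<45),"brown":(H>4)&(H<16)&(S>110)&(V<125)&(V>35)}[col]
    return m.astype(np.uint8)
def blob(img,col,near,z,n="top",r=75,close=3):
    """blob of the colour nearest to a pixel: centre, long side, short side (mm), yaw of long side (deg) at height z"""
    m=mask(img,col); w=np.zeros_like(m); cv2.circle(w,near,r,1,-1); m=cv2.morphologyEx(m&w,cv2.MORPH_CLOSE,np.ones((close,close)))
    cs=[c for c in cv2.findContours(m,cv2.RETR_EXTERNAL,cv2.CHAIN_APPROX_NONE)[0] if cv2.contourArea(c)>60]
    c=min(cs,key=lambda c:-cv2.pointPolygonTest(c,near,True))
    return fit(ray(c[:,0,:],z,n))
def fit(P):
    (cx,cy),(a,b),t=cv2.minAreaRect((P*1000).astype(np.float32))
    if a<b: a,b,t=b,a,t+90
    return np.round([cx,cy,a,b,(t+90)%180-90],1)
E
python3 - <<'E'
from h import *
t=cv2.imread("pics/top0.png")[:,:,::-1].copy(); s=cv2.imread("pics/side0.png")[:,:,::-1].copy()
for z in(.131,.14,.148): print("red",z,blob(t,"red",(293,169),z),blob(t,"red",(293,169),z,close=11))
print("red side",blob(s,"red",(258,155),.14,"side",40))
print("redtray",blob(t,"red",(103,249),.012),"side",blob(s,"red",(286,340),.012,"side"))
print("bluetray",blob(t,"blue",(368,238),.012),"side",blob(s,"blue",(316,150),.012,"side",40))
print("box",blob(t,"white",(180,190),.036,close=9),"side",blob(s,"white",(246,240),.036,"side",close=9))
print("small red",blob(t,"red",(411,174),.03))
print("dish",blob(t,"white",(297,271),.02,r=30))
print("bluecase", blob(t,"blue",(295,186),.11,r=45,close=41))
c=cv2.resize(t[130:220,240:345],None,fx=6,fy=6,interpolation=cv2.INTER_CUBIC)
d=cv2.resize(s[125:215,220:300],None,fx=6,fy=6,interpolation=cv2.INTER_CUBIC)
cv2.imwrite("pics/c0.png",c[:,:,::-1]);cv2.imwrite("pics/d0.png",d[:,:,::-1])
E
```

```text
red 0.131 [ 617.6 -140.2  118.5   49.5  -75.9] [ 617.6 -140.2  118.5   49.5  -75.9]
red 0.14 [ 616.3 -139.5  117.6   49.1  -75.9] [ 616.3 -139.5  117.6   49.1  -75.9]
red 0.148 [ 615.1 -138.9  116.8   48.8  -75.9] [ 615.1 -138.9  116.8   48.8  -75.9]
red side [ 614.1 -131.6  143.1   48.8  -75.4]
redtray [410.5 383.4 155.5 107.2 -22.5] side [410.  385.5 157.4 108.4 -22.4]
bluetray [ 443.  -359.9  155.   105.5   14.8] side [ 442.9 -355.1  156.6  112.6   15.2]
box [578.2 136.8 217.9 193.2  86.5] side [578.3 147.7 235.8 193.3  86.5]
small red [ 617.9 -479.3   91.7   37.6   67.1]
dish [ 3.488e+02 -1.589e+02  7.380e+01  6.920e+01 -3.000e-01]
bluecase [ 617.2 -139.7  119.1   48.5   12.2]
```

View pics/c0.png

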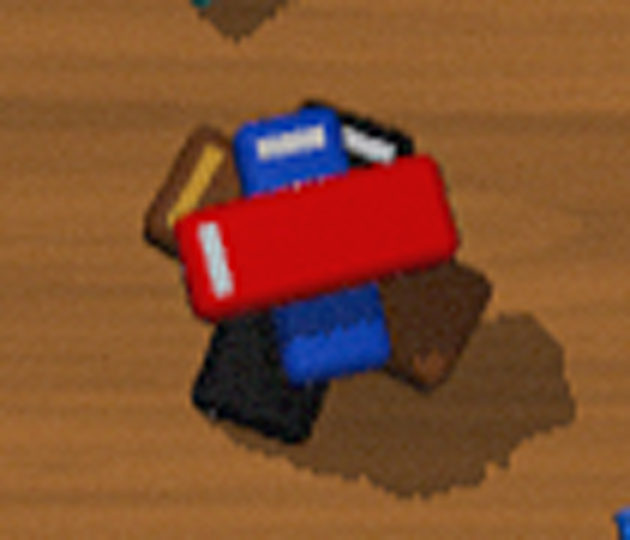

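View pics/d0.png

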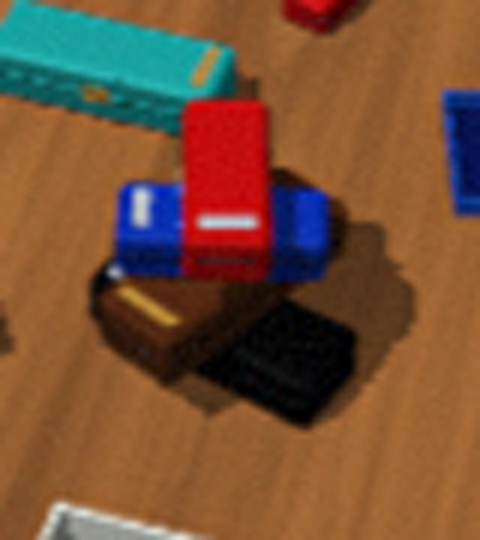

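The crops show red lying straight across blue, with brown and black crossed below. Red measures 118x49 mm at (616,-140) with yaw -76°, which matches its size. The box's x axis is at -3.5°. Next I move above red.

>>> {"method": "drive_tool", "body": {"motion": [{"rot": [0,0,8],"translation": [4,4,0],"hand": 9.4},{"rot": [0,0,18],"translation": [8,8,0],"hand": 9.4},{"rot": [0,0,28],"translation": [12,12,0],"hand": 9.4},{"rot": [0,0,38],"translation": [16,16,0],"hand": 9.4},{"rot": [0,0,46],"translation": [20,20,0],"hand": 9.4}]}}

```text
time_s: 0.72
eef_pos: [0.4478, -0.3178, 0.2052]
eef_rot: [-0.0, 0.811, 0.586, -0.0]
force: [0.6, 0.4, 0.4]
opening: 1.005
grip_force: 0.0
```

>>> {"method": "drive_tool", "body": {"motion": [{"rot": [0,0,9],"translation": [4,4,0],"hand": 8},{"rot": [0,0,18],"translation": [8,8.5,0],"hand": 8},{"rot": [0,0,26],"translation": [12,13,0],"hand": 8},{"rot": [0,0,32.4],"translation": [16.9,17.8,0],"hand": 8},{"rot": [0,0,32.4],"translation": [16.9,17.8,-2],"hand": 8}]}}

```text
time_s: 1.35
eef_pos: [0.6194, -0.1381, 0.1859]
eef_rot: [0.001, 0.615, 0.789, 0.001]
force: [-0.3, -0.6, -0.9]
opening: 0.85
grip_force: 0.0
```

>>> {"method": "drive_tool", "body": {"motion": [{"rot": [0,0,0],"translation": [0,0,-2.5],"hand": 8},{"rot": [0,0,0],"translation": [0,0,-5],"hand": 8},{"rot": [0,0,0],"translation": [0,0,-6.4],"hand": 8},{"rot": [0,0,0],"translation": [0,0,-6.4],"hand": 8}]}}

```text
time_s: 1.85
eef_pos: [0.6151, -0.1411, 0.1203]
eef_rot: [-0.001, 0.617, 0.787, -0.0]
force: [0.1, 0.7, -0.4]
opening: 0.849
grip_force: 0.0
```

>>> {"method": "drive_tool", "body": {"motion": [{"rot": [0,0,0],"translation": [0,0,0],"hand": 5.6},{"rot": [0,0,0],"translation": [0,0,0],"hand": 4.8},{"rot": [0,0,0],"translation": [0,0,0],"hand": 4},{"rot": [0,0,0],"translation": [0,0,0],"hand": 4},{"rot": [0,0,0],"translation": [0,0,0],"hand": 4}]}}

```text
time_s: 2.48
eef_pos: [0.6164, -0.1414, 0.1221]
eef_rot: [0.001, 0.617, 0.787, 0.0]
force: [0.2, 0.5, 2.7]
opening: 0.51
grip_force: 30.0
```

>>> {"method": "drive_tool", "body": {"motion": [{"rot": [0,0,0],"translation": [0,0,1.5],"hand": 4},{"rot": [0,0,0],"translation": [0,0,5],"hand": 4},{"rot": [0,0,6],"translation": [-1,4,7],"hand": 4},{"rot": [0,0,14],"translation": [-3,9,8],"hand": 4},{"rot": [0,0,22],"translation": [-6,14.5,8],"hand": 4}]}}

```text
time_s: 3.1
eef_pos: [0.5566, 0.0045, 0.2031]
eef_rot: [0.001, 0.454, 0.891, 0.001]
force: [-0.3, 1.6, -1.3]
opening: 0.508
grip_force: 30.0
```

>>> {"method": "drive_tool", "body": {"motion": [{"rot": [0,0,7],"translation": [-2,5.5,0],"hand": 4},{"rot": [0,0,14],"translation": [-4,11,0],"hand": 4},{"rot": [0,0,20],"translation": [-6,16.5,0],"hand": 4},{"rot": [0,0,26],"translation": [-8,22,0],"hand": 4},{"rot": [0,0,31.7],"translation": [-10,27.5,0],"hand": 4}]}}

```text
time_s: 3.72
eef_pos: [0.4552, 0.2802, 0.2024]
eef_rot: [0.0, 0.193, 0.981, 0.0]
force: [1.1, 0.9, -1.3]
opening: 0.506
grip_force: 30.0
```

>>> {"method": "drive_tool", "body": {"motion": [{"rot": [0,0,0],"translation": [-2,5,0],"hand": 4},{"rot": [0,0,0],"translation": [-4,9.5,-2],"hand": 4},{"rot": [0,0,0],"translation": [-4.5,10.4,-7],"hand": 4},{"rot": [0,0,0],"translation": [-4.5,10.4,-12],"hand": 4},{"rot": [0,0,0],"translation": [-4.5,10.4,-14],"hand": 4}]}}

```text
time_s: 4.35
eef_pos: [0.4089, 0.3816, 0.0591]
eef_rot: [-0.002, 0.194, 0.981, -0.002]
force: [0.4, -0.8, -0.5]
opening: 0.506
grip_force: 30.0
```

Run:
```python
from h import *
t=robot.get_image("top"); s=robot.get_image("side")
st=robot.read_state(); print(st["eef_pos"],np.degrees(st["qpos"][5]))
print("blue top",[blob(t,"blue",(292,172),z,r=45,close=5) for z in(.105,.114)])
cv2.imwrite("pics/t1.png",t[:,:,::-1])
d=np.hstack([cv2.resize(t[130:310,60:240],(400,400)),cv2.resize(s[260:384,220:344],(400,400))])
cv2.imwrite("pics/d1.png",d[:,:,::-1])
```

```text
[0.40920131 0.38142506 0.05947668] -31.68438744449091
blue top [array([ 618.1, -140.5,  119.7,   49.1,   11.9]), array([ 616.7, -139.8,  118.8,   48.7,   11.9])]
```

View pics/d1.png

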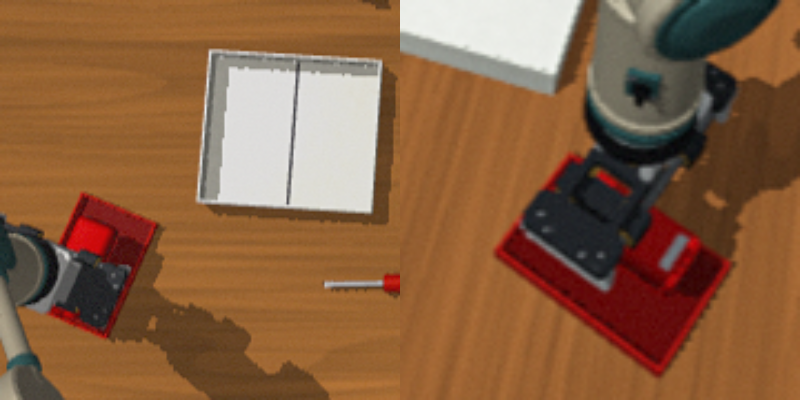

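>>> {"method": "drive_tool", "body": {"motion": [{"rot": [0,0,0],"translation": [0.3,0.2,-2],"hand": 4},{"rot": [0,0,0],"translation": [0.3,0.2,-3.5],"hand": 4},{"rot": [0,0,0],"translation": [0.3,0.2,-4.4],"hand": 4},{"rot": [0,0,0],"translation": [0.3,0.2,-4.7],"hand": 4},{"rot": [0,0,0],"translation": [0.3,0.2,-4.8],"hand": 4}]}}

```text
time_s: 5.08
eef_pos: [0.4142, 0.3847, 0.0138]
eef_rot: [0.0, 0.195, 0.981, 0.0]
force: [-0.2, -0.6, -0.6]
opening: 0.507
grip_force: 30.0
```

>>> {"method": "drive_tool", "body": {"motion": [{"rot": [0,0,0],"translation": [0,0,-0.15],"hand": 4},{"rot": [0,0,0],"translation": [0,0,-0.25],"hand": 4}]}}

```text
time_s: 5.32
eef_pos: [0.4141, 0.3847, 0.0112]
eef_rot: [0.0, 0.195, 0.981, 0.0]
force: [0.1, -0.3, -0.4]
opening: 0.508
grip_force: 30.0
```

>>> {"method": "drive_tool", "body": {"motion": [{"rot": [0,0,0],"translation": [-0.1,0,-0.1],"hand": 4},{"rot": [0,0,0],"translation": [-0.1,0,-0.2],"hand": 4}]}}

```text
time_s: 5.58
eef_pos: [0.4142, 0.3847, 0.0111]
eef_rot: [0.001, 0.195, 0.981, 0.001]
force: [-1.8, -2.7, 17.7]
opening: 0.508
grip_force: 30.0
```

>>> {"method": "drive_tool", "body": {"motion": [{"rot": [0,0,0],"translation": [0,0,0],"hand": 5.2},{"rot": [0,0,0],"translation": [0,0,0],"hand": 6.2},{"rot": [0,0,0],"translation": [0,0,0.2],"hand": 6.4},{"rot": [0,0,0],"translation": [0,0,3],"hand": 6.4},{"rot": [0,0,0],"translation": [0,0,8],"hand": 6.4}]}}

```text
time_s: 6.2
eef_pos: [0.4115, 0.3835, 0.0879]
eef_rot: [-0.002, 0.195, 0.981, -0.002]
force: [0.9, 1.1, 1.0]
opening: 0.684
grip_force: 0.0
```

>>> {"method": "drive_tool", "body": {"motion": [{"rot": [0,0,-8],"translation": [0,0,5],"hand": 8},{"rot": [0,0,-18],"translation": [1,-3,10],"hand": 8},{"rot": [0,0,-28],"translation": [3,-8,11],"hand": 8},{"rot": [0,0,-38],"translation": [5,-13,11],"hand": 8},{"rot": [0,0,-48],"translation": [7,-18,11],"hand": 8}]}}

```text
time_s: 6.82
eef_pos: [0.4833, 0.2032, 0.1993]
eef_rot: [0.0, 0.579, 0.815, 0.0]
force: [0.9, -0.4, -0.3]
opening: 0.852
grip_force: 0.0
```

>>> {"method": "drive_tool", "body": {"motion": [{"rot": [0,0,-10],"translation": [2,-5,0],"hand": 8},{"rot": [0,0,-20],"translation": [4,-10,0],"hand": 8},{"rot": [0,0,-30],"translation": [6,-15,0],"hand": 8},{"rot": [0,0,-40],"translation": [8,-20,0],"hand": 8},{"rot": [0,0,-50],"translation": [10,-25,0],"hand": 8}]}}

```text
time_s: 7.45
eef_pos: [0.5833, -0.0471, 0.1989]
eef_rot: [-0.0, 0.87, 0.494, 0.0]
force: [0.8, 0.9, -1.6]
opening: 0.85
grip_force: 0.0
```

>>> {"method": "drive_tool", "body": {"motion": [{"rot": [0,0,-10],"translation": [1,-3,0],"hand": 8},{"rot": [0,0,-20],"translation": [2,-5,0],"hand": 8},{"rot": [0,0,-30],"translation": [3,-8,0],"hand": 8},{"rot": [0,0,-40],"translation": [3.4,-9.4,0],"hand": 8},{"rot": [0,0,-47],"translation": [3.4,-9.4,0],"hand": 8}]}}

```text
time_s: 8.07
eef_pos: [0.6171, -0.1408, 0.1983]
eef_rot: [0.0, 0.994, 0.106, -0.0]
force: [-1.0, 0.2, 0.9]
opening: 0.853
grip_force: 0.0
```

Run:
```python
from h import *
t=robot.get_image("top"); 
cv2.imwrite("pics/t2.png",t[:,:,::-1])
P=[]
for i in range(6):
    st=robot.read_state(); P.append(st["eef_pos"]); robot.get_image("top")
print(np.round(P,4)); w,x,y,z=st["eef_rot"]; print("yaw",2*np.degrees(np.arctan2(y,x)),st["time_s"])
m=cv2.cvtColor(t,cv2.COLOR_RGB2HSV)
for v in(120,150,170):
    b=((mask(t,"red")>0)&(m[:,:,2]>v)).astype(np.uint8); b[:,140:]=0; c=max(cv2.findContours(b,0,1)[0],key=cv2.contourArea); print(v,fit(ray(c[:,0,:],.03)))
cv2.imwrite("pics/r2.png",cv2.resize(t[205:295,60:150],(540,540))[:,:,::-1])
```

```text
[[ 0.6169 -0.1402  0.1984]
 [ 0.6168 -0.1398  0.1985]
 [ 0.6168 -0.1395  0.1986]
 [ 0.6168 -0.1393  0.1988]
 [ 0.6168 -0.1392  0.1989]
 [ 0.6169 -0.1392  0.1989]]
yaw 12.630581319244532 8.375
120 [411.2 378.4 153.2 102.8 -22.7]
150 [414.6 387.9 113.5  42.9 -22.3]
170 [414.8 388.6 110.9  40.5 -22.8]
```

View pics/r2.png

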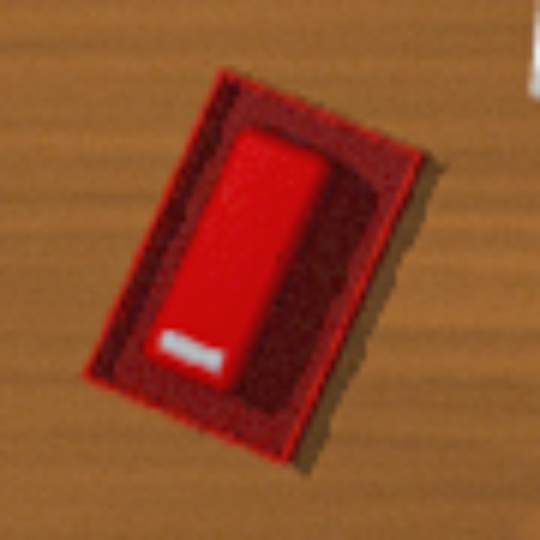

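Red lies lid up in its tray, about 3 mm from the middle, and blue hasn't moved. I descend on blue.

>>> {"method": "drive_tool", "body": {"motion": [{"rot": [0,0,0],"translation": [0,0,-4],"hand": 8},{"rot": [0,0,0],"translation": [0,0,-8],"hand": 8},{"rot": [0,0,0],"translation": [0,0,-10.5],"hand": 8},{"rot": [0,0,0],"translation": [0,0,-11.2],"hand": 8},{"rot": [0,0,0],"translation": [0,0,-11.2],"hand": 7}]}}

```text
time_s: 9.05
eef_pos: [0.6173, -0.1394, 0.0873]
eef_rot: [0.0, 0.994, 0.109, 0.0]
force: [0.6, -1.1, 0.6]
opening: 0.777
grip_force: 0.0
```

>>> {"method": "drive_tool", "body": {"motion": [{"rot": [0,0,0],"translation": [0,0,0],"hand": 5.6},{"rot": [0,0,0],"translation": [0,0,0],"hand": 4.8},{"rot": [0,0,0],"translation": [0,0,0],"hand": 4},{"rot": [0,0,0],"translation": [0,0,0],"hand": 4},{"rot": [0,0,0],"translation": [0,0,0],"hand": 4}]}}

```text
time_s: 9.68
eef_pos: [0.6177, -0.14, 0.0881]
eef_rot: [0.001, 0.994, 0.109, 0.001]
force: [-0.6, -1.8, 4.5]
opening: 0.511
grip_force: 30.0
```

>>> {"method": "drive_tool", "body": {"motion": [{"rot": [0,0,0],"translation": [0,0,1.5],"hand": 4},{"rot": [0,0,0],"translation": [0,0,5],"hand": 4},{"rot": [0,0,1],"translation": [-2,-2,8],"hand": 4},{"rot": [0,0,2.5],"translation": [-5,-6,8],"hand": 4},{"rot": [0,0,2.5],"translation": [-9,-10,8],"hand": 4}]}}

```text
time_s: 10.3
eef_pos: [0.5267, -0.2401, 0.1678]
eef_rot: [0.0, 0.991, 0.132, 0.001]
force: [0.4, -0.5, 0.0]
opening: 0.515
grip_force: 30.0
```

>>> {"method": "drive_tool", "body": {"motion": [{"rot": [0,0,0],"translation": [-4,-5,0],"hand": 4},{"rot": [0,0,0],"translation": [-7,-9,-3],"hand": 4},{"rot": [0,0,0],"translation": [-8.5,-12,-7],"hand": 4},{"rot": [0,0,0],"translation": [-8.5,-12,-11],"hand": 4},{"rot": [0,0,0],"translation": [-8.5,-12,-12],"hand": 4}]}}

```text
time_s: 10.92
eef_pos: [0.44, -0.358, 0.0448]
eef_rot: [-0.002, 0.991, 0.13, -0.002]
force: [-0.1, 0.2, -0.5]
opening: 0.511
grip_force: 30.0
```

Run:
```python
from h import *
t=robot.get_image("top"); s=robot.get_image("side")
cv2.imwrite("pics/t3.png",t[:,:,::-1]);cv2.imwrite("pics/s3.png",s[:,:,::-1])
for i in range(5): robot.get_image("top")
st=robot.read_state();w,x,y,z=st["eef_rot"]; print(st["eef_pos"],2*np.degrees(np.arctan2(y,x)))
d=np.hstack([cv2.resize(t[130:220,240:340],(400,360),interpolation=2),cv2.resize(s[130:220,220:320],(400,360),interpolation=2)])
cv2.imwrite("pics/d3.png",d[:,:,::-1])
```

```text
[ 0.44315216 -0.35991406  0.04862315] 15.078354608443851
```

View pics/d3.png

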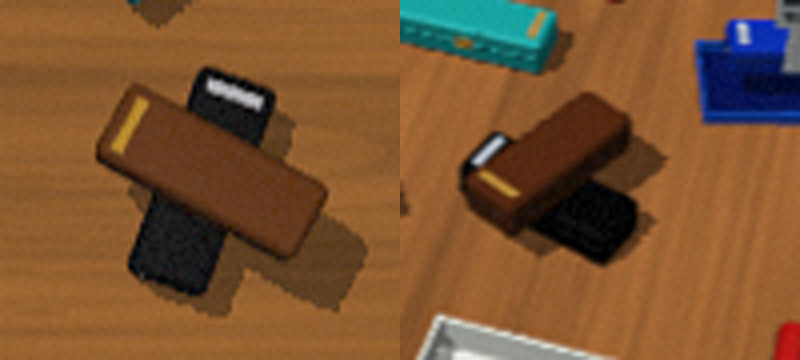

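Blue is in the gripper over its tray. The brown case sits fully visible at crop corners (135,85), (98,155), (290,258) and (327,185), crossing black.

>>> {"method": "drive_tool", "body": {"motion": [{"rot": [0,0,0],"translation": [0,0,-1.5],"hand": 4},{"rot": [0,0,0],"translation": [0,0,-2.8],"hand": 4},{"rot": [0,0,0],"translation": [0,0,-3.4],"hand": 4},{"rot": [0,0,0],"translation": [0,0,-3.6],"hand": 4},{"rot": [0,0,0],"translation": [0,0,-3.7],"hand": 4}]}}

```text
time_s: 11.9
eef_pos: [0.4412, -0.3587, 0.011]
eef_rot: [-0.001, 0.991, 0.131, -0.001]
force: [-4.1, 3.5, 15.5]
opening: 0.507
grip_force: 30.0
```

>>> {"method": "drive_tool", "body": {"motion": [{"rot": [0,0,0],"translation": [0,0,-0.05],"hand": 4},{"rot": [0,0,0],"translation": [0,0,-0.1],"hand": 4}]}}

```text
time_s: 12.15
eef_pos: [0.4412, -0.3587, 0.011]
eef_rot: [-0.001, 0.991, 0.131, -0.0]
force: [-4.3, 4.5, 18.8]
opening: 0.507
grip_force: 30.0
```

Blue touches the floor, so I release it and lift.

>>> {"method": "drive_tool", "body": {"motion": [{"rot": [0,0,0],"translation": [0,0,0.1],"hand": 5.2},{"rot": [0,0,0],"translation": [0,0,0.1],"hand": 6.2},{"rot": [0,0,0],"translation": [0,0,0.2],"hand": 6.4},{"rot": [0,0,0],"translation": [0,0,3],"hand": 6.4},{"rot": [0,0,0],"translation": [0,0,8],"hand": 6.4}]}}

```text
time_s: 12.78
eef_pos: [0.4407, -0.3583, 0.0876]
eef_rot: [-0.002, 0.991, 0.131, -0.002]
force: [-0.3, 0.2, 0.4]
opening: 0.677
grip_force: 0.0
```

Run:
```python
from h import *
t=cv2.imread("pics/t3.png")[:,:,::-1].copy()
cr=np.array([(135,85),(98,155),(290,258),(327,185)])/4+[240,130]
print("corner fit",fit(ray(cr,.07)))
# brown: darker and less saturated-orange than the table, not black
h=cv2.cvtColor(t,cv2.COLOR_RGB2HSV)
print("samples brown,shadow,table",[t[y,x].tolist()+h[y,x].tolist() for x,y in((293,172),(310,182),(322,190),(326,199),(250,140))])
m=((t.sum(2)<205)&(t[:,:,0]>45)&(h[:,:,1]<210)).astype(np.uint8)
w=np.zeros_like(m); cv2.circle(w,(293,172),36,1,-1)
print("black",fit(ray(np.argwhere((t.max(2)<40)&(w>0))[:,::-1],.035)))
st=robot.read_state(); print(st["eef_pos"])
```

```text
corner fit [ 617.  -147.5  147.8   56.1   62.1]
samples brown,shadow,table [[103, 59, 34, 11, 171, 103], [102, 58, 34, 11, 170, 102], [95, 59, 26, 14, 185, 95], [96, 63, 31, 15, 173, 96], [140, 91, 43, 15, 177, 140]]
black [ 616.2 -141.9  149.5  130.4   16.3]
[ 0.44073096 -0.35829779  0.08763796]
```

Run:
```python
from h import *
t=cv2.imread("pics/t3.png")[:,:,::-1].copy(); h=cv2.cvtColor(cv2.medianBlur(t,3),cv2.COLOR_RGB2HSV)
w=np.zeros(t.shape[:2],np.uint8); cv2.circle(w,(293,172),34,1,-1)
for hm in(11,12):
    m=((h[:,:,0]<=hm)&(h[:,:,0]>=6)&(h[:,:,2]>55)&(h[:,:,2]<135)).astype(np.uint8)&w
    m=cv2.morphologyEx(m,cv2.MORPH_OPEN,np.ones((3,3))); c=max(cv2.findContours(m,0,1)[0],key=cv2.contourArea)
    print(hm,[fit(ray(c[:,0,:],z)) for z in(.065,.075)], c[:,0].min(0),c[:,0].max(0))
```

```text
11 [array([ 586.8, -196.5,   11. ,    5.5,  -90. ]), array([ 585.7, -195.4,   10.9,    5.4,  -90. ])] [309 183] [313 185]
12 [array([ 615.8, -152. ,  144.3,   58.8,   62. ]), array([ 614.4, -151.2,  143.2,   58.3,   62. ])] [267 154] [319 192]
```

>>> {"method": "drive_tool", "body": {"motion": [{"rot": [0,0,5],"translation": [1,1,4],"hand": 9},{"rot": [0,0,15],"translation": [5,5,8],"hand": 9},{"rot": [0,0,25],"translation": [9,9,8],"hand": 9},{"rot": [0,0,35],"translation": [13,14,8],"hand": 9},{"rot": [0,0,45],"translation": [16,18,8],"hand": 9}]}}

```text
time_s: 13.4
eef_pos: [0.6034, -0.1776, 0.1688]
eef_rot: [0.0, 0.864, 0.503, 0.0]
force: [0.2, -0.7, -0.6]
opening: 0.957
grip_force: 0.0
```

>>> {"method": "drive_tool", "body": {"motion": [{"rot": [0,0,2],"translation": [1.5,3.2,0],"hand": 9},{"rot": [0,0,2],"translation": [1.5,3.2,0],"hand": 9},{"rot": [0,0,2],"translation": [1.5,3.2,0],"hand": 9}]}}

```text
time_s: 13.78
eef_pos: [0.6166, -0.148, 0.1686]
eef_rot: [0.0, 0.857, 0.515, -0.001]
force: [-0.6, 0.5, 0.1]
opening: 0.956
grip_force: 0.0
```

Run:
```python
from h import *
t=robot.get_image("top"); cv2.imwrite("pics/t4.png",t[:,:,::-1])
for i in range(4): robot.get_image("top")
st=robot.read_state();w,x,y,z=st["eef_rot"]; print(st["eef_pos"],2*np.degrees(np.arctan2(y,x)))
b=mask(t,"blue"); v=cv2.cvtColor(t,cv2.COLOR_RGB2HSV)[:,:,2]
for th in(130,150): 
    m=((b>0)&(v>th)).astype(np.uint8); m[:,:335]=0; c=max(cv2.findContours(m,0,1)[0],key=cv2.contourArea); print("blue",th,fit(ray(c[:,0,:],.036)))
print("bluetray",blob(t,"blue",(368,238),.012))
# dark line on the box floor
t0=cv2.imread("pics/top0.png",0); pts=[]
for r in range(168,216):
    row=t0[r,175:212].astype(int); k=row.argmin(); 
    if row[k]<np.median(row)-50: pts.append((175+k,r))
P=ray(pts,.003); d=np.polyfit(P[:,0],P[:,1],1); print("line y=",d, "yaw",np.degrees(np.arctan(d[0])),"y at x=.578",np.polyval(d,.578),P[:,0].min(),P[:,0].max(),len(pts))
```

```text
[ 0.61653407 -0.14861522  0.16907962] 61.92715181282386
blue 130 [ 493.7 -359.7   23.1    9.9   44.3]
blue 150 [ 493.9 -360.6   13.6    5.6   52.7]
bluetray [ 443.4 -359.9  155.8  105.3   14.7]
line y= [-0.05827741  0.17080823] yaw -3.335276967411387 y at x=.578 0.13712388813632126 0.505580388774279 0.6401156039157083 48
```

>>> {"method": "drive_tool", "body": {"motion": [{"rot": [0,0,0],"translation": [0.1,0.1,-4],"hand": 9},{"rot": [0,0,0],"translation": [0.1,0.1,-8],"hand": 9},{"rot": [0,0,0],"translation": [0.1,0.1,-11],"hand": 9},{"rot": [0,0,0],"translation": [0.1,0.1,-12.2],"hand": 9},{"rot": [0,0,0],"translation": [0.1,0.1,-12.2],"hand": 8}]}}

```text
time_s: 14.65
eef_pos: [0.6177, -0.1468, 0.0467]
eef_rot: [-0.0, 0.857, 0.515, -0.0]
force: [-0.5, -0.0, 0.5]
opening: 0.884
grip_force: 0.0
```

>>> {"method": "drive_tool", "body": {"motion": [{"rot": [0,0,0],"translation": [0,0,0],"hand": 6.6},{"rot": [0,0,0],"translation": [0,0,0],"hand": 5.8},{"rot": [0,0,0],"translation": [0,0,0],"hand": 5},{"rot": [0,0,0],"translation": [0,0,0],"hand": 5},{"rot": [0,0,0],"translation": [0,0,0],"hand": 5}]}}

```text
time_s: 15.28
eef_pos: [0.6186, -0.1467, 0.0482]
eef_rot: [0.001, 0.857, 0.515, 0.001]
force: [-0.9, 0.9, 5.2]
opening: 0.616
grip_force: 30.0
```

>>> {"method": "drive_tool", "body": {"motion": [{"rot": [0,0,0],"translation": [0,0,1.5],"hand": 5},{"rot": [0,0,0],"translation": [0,0,6],"hand": 5},{"rot": [0,0,-8],"translation": [0,2,10],"hand": 5},{"rot": [0,0,-18],"translation": [-1,7,11],"hand": 5},{"rot": [0,0,-28],"translation": [-1.5,12,11],"hand": 5}]}}

```text
time_s: 15.9
eef_pos: [0.6033, -0.0256, 0.1589]
eef_rot: [0.001, 0.957, 0.289, 0.001]
force: [0.8, -0.3, -1.6]
opening: 0.619
grip_force: 29.9
```

>>> {"method": "drive_tool", "body": {"motion": [{"rot": [0,0,-9],"translation": [-0.5,5.5,0],"hand": 5},{"rot": [0,0,-18],"translation": [-1,11,0],"hand": 5},{"rot": [0,0,-28],"translation": [-1.6,16.5,0],"hand": 5},{"rot": [0,0,-37.4],"translation": [-2.2,21.7,0],"hand": 5},{"rot": [0,0,-37.4],"translation": [-2.2,21.7,-3],"hand": 5}]}}

```text
time_s: 16.52
eef_pos: [0.5822, 0.1951, 0.1294]
eef_rot: [-0.001, 1.0, -0.027, 0.003]
force: [0.9, -1.0, -1.4]
opening: 0.618
grip_force: 30.0
```

Run:
```python
from h import *
t=robot.get_image("top"); s=robot.get_image("side")
cv2.imwrite("pics/t5.png",t[:,:,::-1]);cv2.imwrite("pics/s5.png",s[:,:,::-1])
for i in range(5): robot.get_image("top")
st=robot.read_state();w,x,y,z=st["eef_rot"]; print(st["eef_pos"],2*np.degrees(np.arctan2(y,x)))
w=np.zeros(t.shape[:2],np.uint8); cv2.circle(w,(290,175),34,1,-1)
m=((t.max(2)<40).astype(np.uint8)&w); m=cv2.morphologyEx(m,cv2.MORPH_OPEN,np.ones((3,3)))
c=max(cv2.findContours(m,0,1)[0],key=cv2.contourArea); print("black",fit(ray(c[:,0,:],.03)))
d=np.hstack([cv2.resize(t[135:215,250:330],(400,400),interpolation=2),cv2.resize(t[200:280,330:410],(400,400),interpolation=2)])
cv2.imwrite("pics/d5.png",d[:,:,::-1])
```

```text
[0.58189727 0.18993967 0.12818395] -3.437038483009338
black [ 610.2 -139.8  141.2   57.4  -20.4]
```

View pics/d5.png

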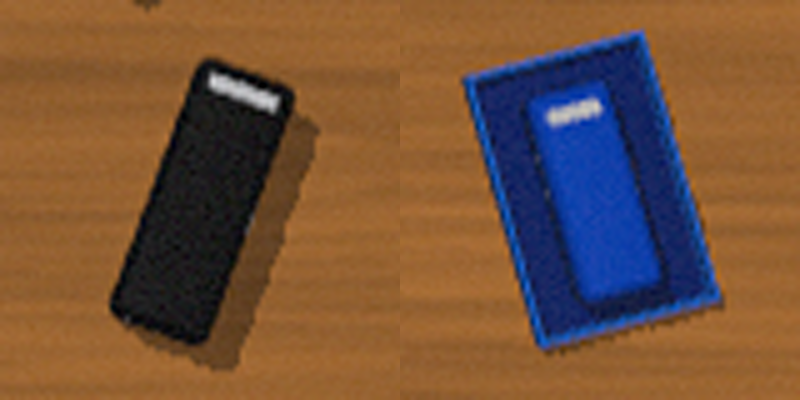

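Blue sits centred in its tray. Black lies alone at about (616,-142), with yaw -20°. I lower brown into the box.

>>> {"method": "drive_tool", "body": {"motion": [{"rot": [0,0,0],"translation": [-0.1,0,-3],"hand": 5},{"rot": [0,0,0],"translation": [-0.1,0,-6],"hand": 5},{"rot": [0,0,0],"translation": [-0.1,0,-8.5],"hand": 5},{"rot": [0,0,0],"translation": [-0.1,0,-10.5],"hand": 5},{"rot": [0,0,0],"translation": [-0.1,0,-11.2],"hand": 5}]}}

```text
time_s: 17.5
eef_pos: [0.58, 0.1898, 0.0146]
eef_rot: [0.0, 1.0, -0.03, -0.0]
force: [0.4, -0.1, -1.2]
opening: 0.613
grip_force: 30.0
```

>>> {"method": "drive_tool", "body": {"motion": [{"rot": [0,0,0],"translation": [0,0,-0.2],"hand": 5},{"rot": [0,0,0],"translation": [0,0,-0.4],"hand": 5},{"rot": [0,0,0],"translation": [0,0,-0.5],"hand": 5}]}}

```text
time_s: 17.88
eef_pos: [0.5807, 0.1906, 0.0112]
eef_rot: [-0.0, 1.0, -0.029, 0.001]
force: [-1.4, -0.7, 5.9]
opening: 0.615
grip_force: 30.0
```

Brown touches the box floor. I release it, opening only to 7 cm, and rise.

>>> {"method": "drive_tool", "body": {"motion": [{"rot": [0,0,0],"translation": [0,0,0],"hand": 6.2},{"rot": [0,0,0],"translation": [0,0,0],"hand": 6.8},{"rot": [0,0,0],"translation": [0,0,0.3],"hand": 6.9},{"rot": [0,0,0],"translation": [0,0,3],"hand": 6.9},{"rot": [0,0,0],"translation": [0,0,8],"hand": 6.9}]}}

```text
time_s: 18.5
eef_pos: [0.5783, 0.1902, 0.089]
eef_rot: [0.001, 1.0, -0.029, -0.002]
force: [0.2, 0.1, 1.4]
opening: 0.732
grip_force: 0.0
```

>>> {"method": "drive_tool", "body": {"motion": [{"rot": [0,0,0],"translation": [0,-1,5],"hand": 9},{"rot": [0,0,-4],"translation": [0.6,-6.5,6],"hand": 9},{"rot": [0,0,-8],"translation": [1.2,-12,6],"hand": 9},{"rot": [0,0,-12],"translation": [1.8,-17.5,6],"hand": 9},{"rot": [0,0,-17],"translation": [2.4,-23,6],"hand": 9}]}}

```text
time_s: 19.12
eef_pos: [0.604, -0.0411, 0.1504]
eef_rot: [-0.0, 0.984, -0.178, 0.0]
force: [0.6, 0.5, -0.2]
opening: 0.958
grip_force: 0.0
```

>>> {"method": "drive_tool", "body": {"motion": [{"rot": [0,0,0],"translation": [0.6,-5,0],"hand": 9},{"rot": [0,0,0],"translation": [1.2,-10.2,0],"hand": 9},{"rot": [0,0,0],"translation": [1.2,-10.2,0],"hand": 9},{"rot": [0,0,0],"translation": [1.2,-10.2,0],"hand": 9}]}}

```text
time_s: 19.62
eef_pos: [0.6156, -0.1409, 0.1498]
eef_rot: [-0.0, 0.984, -0.177, -0.0]
force: [0.0, -0.2, -0.1]
opening: 0.959
grip_force: 0.0
```

Run:
```python
from h import *
t=robot.get_image("top"); s=robot.get_image("side")
for i in range(3): robot.get_image("top")
st=robot.read_state();w,x,y,z=st["eef_rot"]; print(st["eef_pos"],2*np.degrees(np.arctan2(y,x)))
print("box",blob(t,"white",(215,190),.036,close=35),"before",blob(cv2.imread("pics/top0.png")[:,:,::-1].copy(),"white",(215,190),.036,close=35))
d=np.hstack([cv2.resize(t[145:235,145:240],(400,380),interpolation=2),cv2.resize(s[205:290,200:295],(400,380),interpolation=2)])
cv2.imwrite("pics/d6.png",d[:,:,::-1])
```

```text
[ 0.61591619 -0.14001928  0.1501819 ] -20.271535570711663
box [528.1  72.2 352.7 285.6  86.6] before [5.334e+02 1.359e+02 2.952e+02 2.270e+02 3.000e-01]
```

View pics/d6.png

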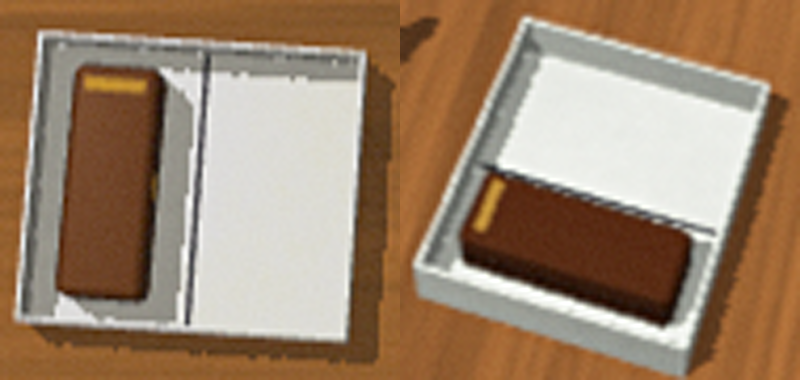

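Brown lies lid up in the left half, parallel to the line, and the box hasn't shifted. Next is black.

>>> {"method": "drive_tool", "body": {"motion": [{"rot": [0,0,0],"translation": [0.1,-0.2,-4],"hand": 9},{"rot": [0,0,0],"translation": [0.1,-0.2,-8],"hand": 9},{"rot": [0,0,0],"translation": [0.1,-0.2,-11.5],"hand": 9},{"rot": [0,0,0],"translation": [0.1,-0.2,-13.5],"hand": 9},{"rot": [0,0,0],"translation": [0.1,-0.2,-13.8],"hand": 8}]}}

```text
time_s: 20.5
eef_pos: [0.6158, -0.1423, 0.0105]
eef_rot: [-0.0, 0.984, -0.176, -0.002]
force: [-0.3, 0.5, 0.7]
opening: 0.884
grip_force: 0.0
```

>>> {"method": "drive_tool", "body": {"motion": [{"rot": [0,0,0],"translation": [0,0,0],"hand": 6.6},{"rot": [0,0,0],"translation": [0,0,0],"hand": 5.8},{"rot": [0,0,0],"translation": [0,0,0],"hand": 5},{"rot": [0,0,0],"translation": [0,0,0],"hand": 5},{"rot": [0,0,0],"translation": [0,0,0],"hand": 5}]}}

```text
time_s: 21.12
eef_pos: [0.6178, -0.1436, 0.0132]
eef_rot: [0.0, 0.984, -0.177, 0.001]
force: [0.5, 0.5, 6.1]
opening: 0.616
grip_force: 30.0
```

>>> {"method": "drive_tool", "body": {"motion": [{"rot": [0,0,0],"translation": [0,0,1.5],"hand": 5},{"rot": [0,0,0],"translation": [0,0,6],"hand": 5},{"rot": [0,0,4],"translation": [-0.4,2,10],"hand": 5},{"rot": [0,0,9],"translation": [-1,7,11],"hand": 5},{"rot": [0,0,13],"translation": [-2,12,11],"hand": 5}]}}

```text
time_s: 21.75
eef_pos: [0.5978, -0.0228, 0.124]
eef_rot: [0.0, 0.998, -0.064, 0.002]
force: [-0.1, 0.1, -0.9]
opening: 0.616
grip_force: 30.0
```

>>> {"method": "drive_tool", "body": {"motion": [{"rot": [0,0,3.9],"translation": [-1.2,5.5,0],"hand": 5},{"rot": [0,0,3.9],"translation": [-2.2,10.7,0],"hand": 5},{"rot": [0,0,3.9],"translation": [-2.2,10.7,0],"hand": 5},{"rot": [0,0,3.9],"translation": [-2.2,10.7,0],"hand": 5}]}}

```text
time_s: 22.25
eef_pos: [0.575, 0.0832, 0.1223]
eef_rot: [0.0, 1.0, -0.03, 0.0]
force: [-0.6, -1.0, -0.8]
opening: 0.617
grip_force: 30.0
```

Run:
```python
from h import *
for i in range(5): robot.get_image("top")
st=robot.read_state();w,x,y,z=st["eef_rot"]; print(st["eef_pos"],2*np.degrees(np.arctan2(y,x)))
```

```text
[0.57525957 0.08229012 0.12193516] -3.5733150780642866
```

>>> {"method": "drive_tool", "body": {"motion": [{"rot": [0,0,0],"translation": [0,0.2,-3],"hand": 5},{"rot": [0,0,0],"translation": [0,0.2,-6],"hand": 5},{"rot": [0,0,0],"translation": [0,0.2,-8.5],"hand": 5},{"rot": [0,0,0],"translation": [0,0.2,-9.8],"hand": 5},{"rot": [0,0,0],"translation": [0,0.2,-10.2],"hand": 5}]}}

```text
time_s: 23.12
eef_pos: [0.5749, 0.085, 0.0194]
eef_rot: [0.0, 1.0, -0.031, -0.0]
force: [-0.1, -0.3, -1.5]
opening: 0.617
grip_force: 30.0
```

>>> {"method": "drive_tool", "body": {"motion": [{"rot": [0,0,0],"translation": [0,0,-0.2],"hand": 5},{"rot": [0,0,0],"translation": [0,0,-0.4],"hand": 5},{"rot": [0,0,0],"translation": [0,0,-0.4],"hand": 5}]}}

```text
time_s: 23.5
eef_pos: [0.5753, 0.0856, 0.0165]
eef_rot: [0.0, 1.0, -0.03, 0.0]
force: [-0.3, -0.4, -0.7]
opening: 0.617
grip_force: 30.0
```

>>> {"method": "drive_tool", "body": {"motion": [{"rot": [0,0,0],"translation": [0,0,-0.1],"hand": 5},{"rot": [0,0,0],"translation": [0,0,-0.1],"hand": 5}]}}

```text
time_s: 23.75
eef_pos: [0.5753, 0.0856, 0.0162]
eef_rot: [0.0, 1.0, -0.03, 0.001]
force: [-1.3, 0.4, 5.7]
opening: 0.617
grip_force: 30.0
```

Black touches the floor. I release it and retreat.

>>> {"method": "drive_tool", "body": {"motion": [{"rot": [0,0,0],"translation": [0,0,0],"hand": 6.2},{"rot": [0,0,0],"translation": [0,0,0],"hand": 6.8},{"rot": [0,0,0],"translation": [0,0,0.3],"hand": 6.9},{"rot": [0,0,0],"translation": [0,0,3],"hand": 6.9},{"rot": [0,0,0],"translation": [0,0,8],"hand": 6.9}]}}

```text
time_s: 24.38
eef_pos: [0.5733, 0.0854, 0.0939]
eef_rot: [0.0, 1.0, -0.03, -0.003]
force: [0.5, -0.3, 0.5]
opening: 0.737
grip_force: 0.0
```

>>> {"method": "drive_tool", "body": {"motion": [{"rot": [0,0,0],"translation": [0,0,5],"hand": 6.9},{"rot": [0,0,0],"translation": [0,-3,10],"hand": 6.9},{"rot": [0,0,0],"translation": [0,-9,12],"hand": 6.9},{"rot": [0,0,0],"translation": [0,-15,12],"hand": 6.9},{"rot": [0,0,0],"translation": [0,-21,12],"hand": 6.9}]}}

```text
time_s: 25.0
eef_pos: [0.575, -0.1262, 0.2157]
eef_rot: [0.0, 1.0, -0.03, 0.001]
force: [1.0, -0.2, -0.6]
opening: 0.736
grip_force: 0.0
```

Run:
```python
from h import *
t=robot.get_image("top"); s=robot.get_image("side")
cv2.imwrite("pics/t7.png",t[:,:,::-1]); cv2.imwrite("pics/s7.png",s[:,:,::-1])
v=cv2.cvtColor(t,cv2.COLOR_RGB2HSV)[:,:,2]
def big(m,z):
    c=max(cv2.findContours(m.astype(np.uint8),0,1)[0],key=cv2.contourArea); return fit(ray(c[:,0,:],z))
m=(mask(t,"red")>0)&(v>150); m[:,140:]=0; print("red",big(m,.036))
d=np.zeros(v.shape,bool); d[135:245,130:250]=1
print("black",big((t.max(2)<40)&d&(np.arange(512)[None]>192),.04))
print("brown",big((mask(t,"brown")>0)&d&(np.arange(512)[None]<190)&(np.arange(512)[None]>155),.04))
d=np.hstack([cv2.resize(t[140:285,70:245],(483,400),interpolation=2),cv2.resize(s[200:300,200:279],(316,400),interpolation=2)])
cv2.imwrite("pics/d7.png",d[:,:,::-1])
```

```text
red [415.  385.6 113.8  43.  -22.3]
black [573.9  85.1 152.   57.7  -3.6]
brown [579.2 189.7 152.4  59.1  -4. ]
```

View pics/d7.png

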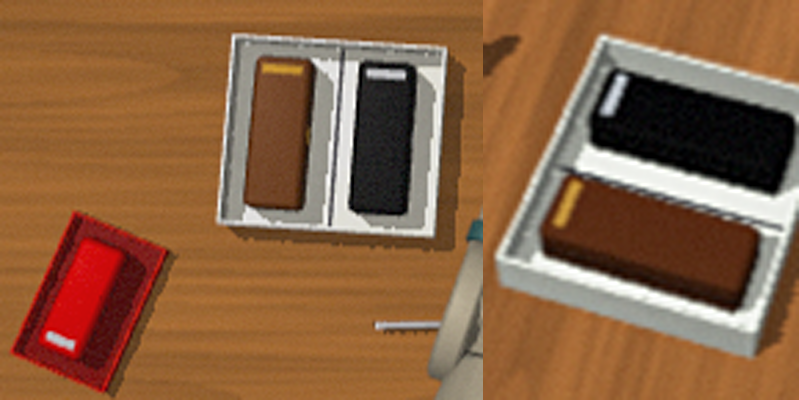

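View pics/t7.png

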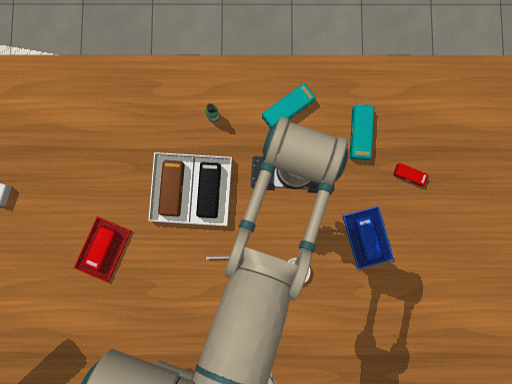

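All four cases lie lid up within a few millimetres of their targets: brown at (171,189) and black at (208,190) in the box, red at (103,247) and blue at (368,238) in their trays. The bystanders I can see are unmoved, though the arm hides part of the screwdriver and dish. I'm handing in.

```bash
python3 -c "
from plant import robot
print(robot.hand_in())"
```

```text
the job is handed in; nothing more can be done
None
```

The job is handed in, with no verdict returned: red and blue lie in their trays (red about 4 mm off the middle), brown and black are side by side in the box within about 2 mm of their half-middles, all lid up, and the box did not visibly move.

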